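# Fetch the tally counter from under the low bench shelf with the trigger reacher

### The job

The tally counter has slid to the back under the low shelf, where a hand does not fit: take the reacher by its grip and trigger, reach in over the front rail until its throat stop meets the counter, and squeeze until both jaws hold it firmly without denting it. Lift it out over the rail without knocking the shelf and set it down, still held, upright on the bench well clear in front of the shelf. Then release it, draw the jaws off and lay the reacher flat on the bench, leaving the other things where they are.

Things in the scene. Friction and masses are not known exactly. Their poses are not given: they have to be found in the camera images.
- reacher: Hand reacher (grabber) lying on its sole: black grip, aluminium tube, steel jaws; 260 mm long, 0.27 kg, balanced within 25 mm of the grip. Origin: under the middle of the grip, on the sole's underside; x along the tube to the jaws, y to the trigger's side, z up. Tube 14 thick, axis z = 38; yoke at x = 107 to 141; nothing lower than z = 28 between grip and stop; top z = 48 forward of the grip
- reacher_grip (a point): Middle of the grip, z = 27 in the reacher's frame. Two upright plates, 36 long in x, are taken between the fingers from above and squeezed together: fixed grip plate (outer face y = -31 mm) and sliding trigger plate (outer face y = +31 when released, 62 over both), bare from z = 8 to the top at z = 50. Behind them a butt housing (x -51 to -21, 48 high, 34 wide)
- reacher_throat (a point): Middle of the front face of the throat stop, the fixed rubber block hanging between the jaws: x = 169, y = 0, z = 12 mm in the reacher's frame. It reaches down to z = 8 and is 16 wide. An item that touches it lies midway along the pads
- trigger (a joint): Trigger travel, m: 0 released, 0.0165 fully squeezed; width over the plates = 62 mm - travel. Return spring 10 N at 0 plus 0.4 N per mm. Each pad moves in 0.6 mm per mm; gap between the pads 55.5 mm at 0, 39.5 mm at 13.3 mm (pads then parallel). Beyond the spring, 1.2 N on the trigger gives 1 N at each pad. As two fingers close evenly, the reacher shifts towards its +y by half the travel
- reacher_jaw_left: Left (+y) jaw; origin on its upright pivot pin at x = 130, y = 13, z = 38 mm in the reacher's frame. It runs forward at z = 33 to 43, then bends down to z = 3.5 beside the item: pad 30 long, middle at x = 190, z = 3.5 to 25.5; jaw ends at x = 208. Open, the jaws are 82 wide over their backs
- reacher_jaw_right: Right (-y) jaw, mirror image of the left; origin on its pivot pin at x = 130, y = -13, z = 38 mm in the reacher's frame
- shelf: Low plywood bench shelf, fixed: 130 deep (x), 340 wide (y), 96 mm high. Origin: centre of its underside; open front faces its own -x. Top board 12 thick, 84 clear under it; side panels' inner faces at y = +-156; back panel's inner face at x = +55; along the foot of the open front a rail 14 high (x = -63 to -55). No bottom board: things under it stand on the bench
- tally: Tally counter: light grey, not quite round drum, 38 to 40 mm across by the way it lies, with a small stub at one side (44 over it), 22 high, about 60 g, standing on the bench under the shelf, 1 to 20 mm from the back panel. Origin: centre of its underside, z up. Its shell dents if squeezed with over 8 N or rammed with over 12 N
- dish_small: Small light grey dish, 59 mm across, 31 high, also under the shelf, at its +y end. Leave alone. Origin: centre of underside
- glue_tall: White glue bottle, 36 mm across, 122 high, standing on the shelf. Leave alone. Origin: centre of underside
- tape: Roll of tape lying on the shelf, 96 mm across, 48 high. Leave alone. Origin: centre of underside

How it is judged:
By the outcome, as a careful person would: the job done as asked, in the order asked, and still so for the second after the job is handed in, with the robot touching nothing.
It also fails if it takes over 56 s, if anything falls off the work surface, if the arm or the gripper's body presses on something with over 40 N, if the wrist force passes 120 N, or if a joint passes its speed limit or range.

### The arm

A 6-joint arm with a two-finger parallel gripper is mounted at the origin on a cart in front of the work surface, level with it; the furniture and walls round the work are solid. World frame = base frame: x ahead of the robot, y to its left, z up, the work surface at z = 0. Lengths are in m, angles in rad, forces in N, time in s.
With the tool pointing down it reaches from about 0.25 to 0.775 m from the base axis. Payload 4 kg.
Tool frame: the origin (TCP) lies at the centre of the arm's flange, where the gripper is bolted on; the fingertips stand 199 mm ahead of it and the grasp point (between the pads) lies 180 mm ahead of it (robot.tcp_to_tips is the z of the fingertips in the tool frame, in m); z points along the fingers, y is the line along which they close (so a half turn about z gives the same grasp; the last joint's range is limited). The gripper opens to 94 mm and grips with 3 to 60 N. Pads are 16 mm wide; open, the fingers measure 119 mm over their backs; the gripper's body (75 mm by 177 mm) begins 78 mm behind the grasp point.
Start: joints at [1.229, 0.087, 1.371, -0, 1.684, -0.103], TCP at [0.13, 0.534, 0.405] pointing down, gripper open.
Joint ranges: [-3.1, 3.1], [-0.76, 2.03], [0.27, 2.55], [-1.08, 4.22], [0.17, 2.65], [-2.57, 2.57]. Speed limits (rad/s): [2.79, 2.79, 3.14, 3.14, 3.14, 3.14].

### API

Orientations are given as [roll, pitch, yaw] about the fixed x, y, z axes, in that order (R = Rz(yaw) Ry(pitch) Rx(roll)).
In Python, from bench import robot gives the robot as it stands.
- The arm moves only by the tool play_rows, never from a script. Its arguments are lists of equal length, an entry for each row: "translation": the shift along the tool's x, y, z scaled (see below), a list of three; "twist": the turn, a rotation vector about the tool's x, y, z scaled (see below), a list of three; "gripper": the opening, from -1 (shut) to 1 (fully open). A call has 1 to 8 rows; each row shifts and turns the commanded pose from where the row before left it, along the tool's axes as they then stand; what a row does not reach is not made up. The controller multiplies each number of a shift by 0.04 m and each number of a turn by 0.1 rad. A row lasts 1/10 s, in which the tool goes at most 50 mm and 8.59 degrees, less where a joint would pass 70% of its speed; a pose out of reach is approached as far as the arm can. A call with a number of a shift or a turn outside -1 to 1 is refused whole. A call with a gripper value outside its range is refused whole. The fingers move at their own pace and stop on an object; the grip force is fixed at half the most. Time passes only in rows, so rows that do not move let the fingers close. It gives the time, the measured TCP pose, the force, the opening and the grip force at its end, in the units of the state.
- robot.get_obs(): the state, without advancing time (a new reading comes with each control period).
- robot.snapshot(name): name is "scene" or "top" or "wrist"; returns the picture (400x640x3 uint8, red, green, blue); there is no depth.
- robot.camera_model(name): a dict with "camera_matrix" (3x3 intrinsics, pixels), "rvec" (rotation vector, rad) and "tvec" (3), from world to camera coordinates, as OpenCV has them. Camera axes: x right, y down, z forward; pixel columns grow to the right and rows downward; lengths in m; the calibration is good to about 2 mm. A picture is of the moment at which its call begins: read the wrist's pose just before it. camera_model takes no time and is no camera call; for the wrist camera it gives the pose at the moment of the call.
- robot.close_job(): hands the job in; it is judged then, once.
Trained networks look in the newest picture that a camera, given by its name, has taken for a name from the list of things; names that differ only in an ending like _2 or _b are one class to them, and where a whole thing is asked for, a point or a joint stands for the part that bears it (a point fixed in the world has none). Each returns a list of dicts, best first, with "score" (0 to 1); they miss things now and then, are a little off and sometimes report something else, mostly with a low value. They report only what shows in the picture. A call takes as long as a camera call.
- robot.recognise(name, camera): "centre" ([x, y, z] in m, in world coordinates, good to about 4 mm: the middle of the surface that is visible of it).
- robot.spot_point(name, camera): "centre" ([x, y, z] in m, in world coordinates, good to about 4 mm: a listed point, or the origin of a listed thing).
The state is a dict: "time": time; "joint_positions": joint angles; "qvel": joint speeds; "joint_torque": joint torques, N m; "tool_pos": TCP position; "ee_rot": TCP orientation; "wrist_force": force on the tool from outside, world axes, zero at the start; "wrist_torque": the same for the moment, N m; "width": finger opening in m; "finger_force": force on a finger pad.
Only numpy, scipy, OpenCV 4.12 (cv2) and the standard library are available. Lean on these libraries where they do the work, as an engineer would, in place of code of your own. Each camera call takes 0.05 s, during which the arm holds its last target. There are 200 camera calls.

## Working session

There is one attempt and no reset: what is moved stays moved. The work goes in short steps, Python scripts to look and compute and a tool call to move; the robot and the scene stay as the last step left them, time stands still between calls to the robot, and variables do not carry over. Pictures are saved under pics/ and viewed, at most 12 in all, crops included, and the job is handed in when it is done.

Besides the shell and the picture viewer there is one more tool, called as a command line: name --argument value ..., lists and objects as JSON in quotes. play_rows: Moves the arm, as the interface text tells. Its arguments: {"type":"object","properties":{"translation":{"type":"array","items":{"type":"array","items":{"type":"number","minimum":-1,"maximum":1}}},"twist":{"type":"array","items":{"type":"array","items":{"type":"number","minimum":-1,"maximum":1}}},"gripper":{"type":"array","items":{"type":"number"}}},"required":["translation","twist","gripper"]}

```bash
mkdir -p pics; ls; cat > h.py <<'E'
import numpy as np, cv2
from bench import robot
from scipy.spatial.transform import Rotation as R
def save(c,n):
    im=robot.snapshot(c); cv2.imwrite(f'pics/{n}.png',im[:,:,::-1]); return im
def pix(c,p):
    m=robot.camera_model(c); q,_=cv2.projectPoints(np.array(p,float).reshape(-1,3),np.array(m['rvec'],float),np.array(m['tvec'],float),np.array(m['camera_matrix'],float),None); return q.reshape(-1,2)
def ray(c,uv,z):
    m=robot.camera_model(c); K=np.array(m['camera_matrix']); Rm=cv2.Rodrigues(np.array(m['rvec'],float))[0]; t=np.array(m['tvec'],float).reshape(3)
    o=-Rm.T@t; d=Rm.T@np.linalg.inv(K)@np.array([uv[0],uv[1],1.]); return o+d*(z-o[2])/d[2]
E
python3 - <<'E'
from h import *
o=robot.get_obs(); print({k:np.round(v,3) for k,v in o.items()})
for c in('scene','top','wrist'):
    save(c,c+'0')
    for n in('reacher','tally','shelf','dish_small'):
        print(c,n,[(np.round(d['centre'],3).tolist(),round(d['score'],2)) for d in robot.recognise(n,c)[:2]])
    for n in('reacher','reacher_grip','reacher_throat','tally','shelf','reacher_jaw_left','reacher_jaw_right'):
        print(c,'pt',n,[(np.round(d['centre'],3).tolist(),round(d['score'],2)) for d in robot.spot_point(n,c)[:2]])
a=[cv2.imread(f'pics/{c}0.png') for c in('scene','top')]
cv2.imwrite('pics/st.png',cv2.resize(np.vstack(a),(480,600)))
print(robot.get_obs()['time'])
E
```

```text
pics
{'time': np.float64(0.0), 'joint_positions': array([ 1.229,  0.088,  1.372, -0.   ,  1.684, -0.103]), 'qvel': array([-0.   , -0.   ,  0.   , -0.001, -0.001, -0.002]), 'joint_torque': array([-1.0000e-03, -3.4018e+01, -3.0242e+01,  7.2000e-02,  3.3000e-02,
       -0.0000e+00]), 'tool_pos': array([0.13 , 0.534, 0.404]), 'ee_rot': array([-3.139, -0.   ,  2.903]), 'wrist_force': array([ 0.127,  0.127, -0.545]), 'wrist_torque': array([ 0.024, -0.004,  0.006]), 'finger_force': np.float64(0.0), 'width': np.float64(0.094)}
scene reacher [([0.408, 0.267, 0.04], 0.67), ([0.412, 0.302, 0.03], 0.54)]
scene tally [([0.664, -0.122, 0.019], 0.51)]
scene shelf [([0.666, -0.083, 0.096], 0.85)]
scene dish_small [([0.753, -0.05, 0.021], 0.67)]
scene pt reacher [([0.393, 0.276, 0.004], 0.95)]
scene pt reacher_grip [([0.392, 0.275, 0.027], 0.8)]
scene pt reacher_throat [([0.513, 0.16, 0.012], 0.85), ([0.472, 0.178, 0.038], 0.65)]
scene pt tally [([0.668, -0.136, -0.002], 0.52)]
scene pt shelf [([0.653, -0.117, -0.002], 0.7)]
scene pt reacher_jaw_left [([0.67, -0.132, -0.002], 0.75), ([0.494, 0.196, 0
[... 205 characters left out ...]
op dish_small []
top pt reacher [([0.393, 0.279, 0.001], 0.56)]
top pt reacher_grip [([0.391, 0.28, 0.027], 0.94)]
top pt reacher_throat [([0.516, 0.162, 0.015], 0.9)]
top pt tally []
top pt shelf [([0.66, -0.112, -0.004], 0.6), ([0.572, -0.178, 0.097], 0.39)]
top pt reacher_jaw_left [([0.493, 0.197, 0.041], 0.61), ([0.766, -0.073, 0.091], 0.53)]
top pt reacher_jaw_right [([0.475, 0.176, 0.038], 0.5)]
wrist reacher [([0.356, 0.306, 0.018], 0.73)]
wrist tally []
wrist shelf []
wrist dish_small []
wrist pt reacher [([0.394, 0.278, 0.004], 0.94)]
wrist pt reacher_grip []
wrist pt reacher_throat []
wrist pt tally []
wrist pt shelf []
wrist pt reacher_jaw_left []
wrist pt reacher_jaw_right []
1.8
```

View pics/top0.png

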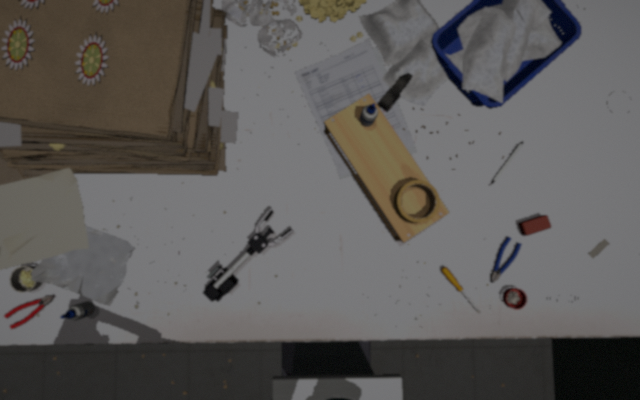

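View pics/scene0.png

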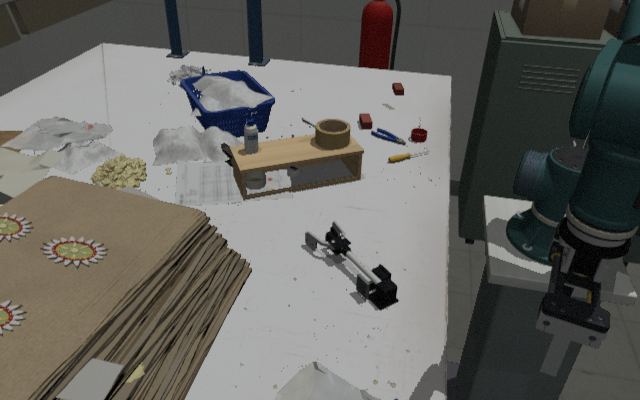

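```bash
python3 - <<'E'
import cv2,numpy as np
t=cv2.imread('pics/top0.png')[85:255,300:460]; s=cv2.imread('pics/scene0.png')[110:210,215:375]
a=cv2.resize(t,None,fx=3.4,fy=3.4,interpolation=2)[:578]; b=cv2.resize(s,None,fx=4.0,fy=4.0,interpolation=2)
cv2.imwrite('pics/c1.png',a); b=cv2.convertScaleAbs(b,alpha=1.6); cv2.imwrite('pics/c2.png',b)
E
```

```text
(no output)
```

View pics/c1.png

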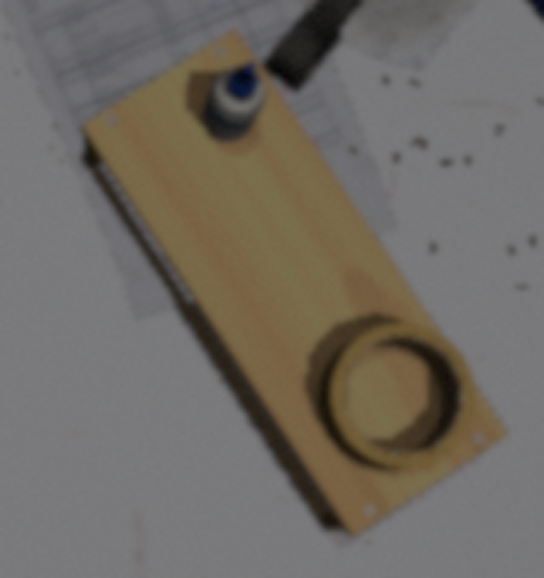

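View pics/c2.png

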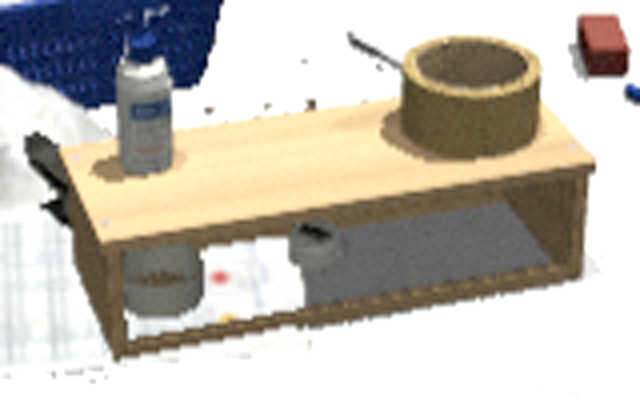

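```bash
python3 - <<'E'
from h import *
from scipy.optimize import least_squares
tp=np.array([(84,124),(240,30),(508,432),(352,536)])/3.4+[300,85]
sp=np.array([(107,242),(62,150),(596,162)])/4+[215,110]
L=np.array([(-.065,.17,.096),(.065,.17,.096),(.065,-.17,.096),(-.065,-.17,.096)])
def W(p,l): c,s=np.cos(p[2]),np.sin(p[2]); return np.c_[p[0]+c*l[:,0]-s*l[:,1],p[1]+s*l[:,0]+c*l[:,1],l[:,2]]
sf=np.array([(120,358),(581,280)])/4+[215,110] # outer front bottom
Ls=np.array([(-.065,.17,.096),(.065,.17,.096),(-.065,-.17,.096)])
f=lambda p:np.r_[(pix('top',W(p,L))-tp).ravel(),(pix('scene',W(p,Ls))-sp).ravel()]
r=least_squares(f,[.66,-.1,-.5]); print(r.x,np.degrees(r.x[2]),np.round(r.fun,1))
ft=lambda p:f(p)[:8]; r2=least_squares(ft,r.x);print('top only',r2.x)
print('tally top', ray('scene',np.array([314,233])/4+[215,110],.022),'bot edge',ray('scene',np.array([316,269])/4+[215,110],0))
print('dish', ray('scene',np.array([162,313])/4+[215,110],0))
for l in [(-.02,0,0),(.0,0,0),(.03,0,0)]: print(pix('scene',W(r.x,np.array([l]))))
m=robot.camera_model('scene'); Rm=cv2.Rodrigues(np.array(m['rvec']))[0]; print('cam pos',-Rm.T@np.array(m['tvec']).reshape(3))
g=np.array([.3915,.278]);t=np.array([.5145,.161]); print(np.degrees(np.arctan2(*(t-g)[::-1])),np.linalg.norm(t-g))
m=robot.camera_model('wrist'); Rm=cv2.Rodrigues(np.array(m['rvec']))[0];print('wrist cam',-Rm.T@np.array(m['tvec']).reshape(3),Rm[2])
o=robot.get_obs(); print(R.from_euler('xyz',o['ee_rot']).as_matrix(),m['camera_matrix'])
E
```

```text
[ 0.65522366 -0.1158579  -1.00406879] -57.52890373124856 [-1.3  0.5 -1.3 -0.8  0.5  1.1  0.2  1.1 -1.4 -1.7 -0.9 -2.3  0.8 -1.9]
top only [ 0.65639088 -0.11699169 -1.00915826]
tally top [ 0.66830784 -0.12466141  0.022     ] bot edge [ 0.66398699 -0.11324666  0.        ]
dish [ 0.75002383 -0.03339985  0.        ]
[[299.51007666 180.82151917]]
[[297.2757773  177.18252545]]
[[294.01425842 171.87050373]]
cam pos [0.34724132 1.06621832 0.76088857]
-43.56790381583538 0.16975865220954126
wrist cam [0.06105036 0.55165397 0.38516963] [ 0.23881802 -0.05885558 -0.9692791 ]
[[-9.71633160e-01  2.36493133e-01  3.47435045e-05]
 [ 2.36493135e-01  9.71633157e-01  7.76628900e-05]
 [-1.53912008e-05  8.36764395e-05 -9.99999996e-01]] [[311.86166011   0.         318.59542794]
 [  0.         311.86166011 194.6744379 ]
 [  0.           0.           1.        ]]
```

```bash
cat >> h.py <<'E'
def rot(yaw,tilt=0):
    """tool down, tool y = reacher y for reacher yaw (deg); tilt forward (deg)"""
    a=np.radians(yaw); x=np.array([-np.cos(a),-np.sin(a),0]); y=np.array([-np.sin(a),np.cos(a),0])
    return R.from_matrix(np.c_[x,y,[0,0,-1.]])*R.from_rotvec([0,-np.radians(tilt),0])
def plan(p1,r1,n,p0=None,r0=None):
    if p0 is None:
        o=robot.get_obs(); p0=o['tool_pos']; r0=R.from_euler('xyz',o['ee_rot'])
    dv=(r0.inv()*r1).as_rotvec(); dr=R.from_rotvec(dv/n); d=(np.array(p1)-p0)/n; r=r0; T=[]
    for i in range(n):
        T.append((r.inv().apply(d)/.04).round(2).tolist()); r=r*dr
    print('T',T,'\nW',(dv/n/.1).round(2).tolist()); return np.array(p1),r1
E
python3 - <<'E'
from h import *
a=plan([.36,.29,.32],rot(-57.5),8)
plan([.52,.10,.24],rot(-57.5,35),8,*a)
E
```

```text
T [[-0.88, -0.57, 0.26], [-0.93, -0.49, 0.26], [-0.97, -0.39, 0.26], [-1.0, -0.3, 0.26], [-1.03, -0.2, 0.26], [-1.04, -0.1, 0.26], [-1.05, -0.0, 0.26], [-1.04, 0.1, 0.26]] 
W [0.0, -0.0, 0.96]
T [[-0.77, 0.1, 0.25], [-0.75, 0.1, 0.31], [-0.72, 0.1, 0.36], [-0.69, 0.1, 0.42], [-0.66, 0.1, 0.47], [-0.62, 0.1, 0.52], [-0.58, 0.1, 0.56], [-0.53, 0.1, 0.61]] 
W [0.0, -0.76, 0.0]
```

play_rows --translation '[[-0.88,-0.57,0.26],[-0.93,-0.49,0.26],[-0.97,-0.39,0.26],[-1,-0.3,0.26],[-1,-0.2,0.26],[-1,-0.1,0.26],[-1,0,0.26],[-1,0.1,0.26]]' --twist '[[0,0,0.96],[0,0,0.96],[0,0,0.96],[0,0,0.96],[0,0,0.96],[0,0,0.96],[0,0,0.96],[0,0,0.96]]' --gripper '[1,1,1,1,1,1,1,1]'

```text
time: 2.6
tool_pos: [0.3561, 0.2935, 0.3214]
ee_rot: [3.141, -0.0, 2.131]
wrist_force: [-0.2, -0.0, -0.6]
width: 0.0937
finger_force: 0.0
```

play_rows --translation '[[-0.77,0.1,0.25],[-0.75,0.1,0.31],[-0.72,0.1,0.36],[-0.69,0.1,0.42],[-0.66,0.1,0.47],[-0.62,0.1,0.52],[-0.58,0.1,0.56],[-0.53,0.1,0.61]]' --twist '[[0,-0.76,0],[0,-0.76,0],[0,-0.76,0],[0,-0.76,0],[0,-0.76,0],[0,-0.76,0],[0,-0.76,0],[0,-0.76,0]]' --gripper '[1,1,1,1,1,1,1,1]'

```text
time: 3.4
tool_pos: [0.5146, 0.1033, 0.241]
ee_rot: [3.141, 0.611, 2.135]
wrist_force: [1.0, -0.1, 0.0]
width: 0.0941
finger_force: 0.0
```

play_rows --translation '[[0,0,0],[0,0,0]]' --twist '[[0,0,0],[0,0,0]]' --gripper '[1,1]'

```text
time: 3.6
tool_pos: [0.5138, 0.104, 0.2406]
ee_rot: [-3.141, 0.606, 2.134]
wrist_force: [0.4, 0.2, 0.4]
width: 0.0941
finger_force: 0.0
```

```bash
python3 - <<'E'
from h import *
o=robot.get_obs(); print(o['time'],np.round(o['tool_pos'],3),np.round(o['ee_rot'],3))
im=save('wrist','w1')
for n in('tally','shelf','dish_small','reacher'):
    print(n,[(np.round(d['centre'],3).tolist(),round(d['score'],2)) for d in robot.spot_point(n,'wrist')[:2]])
cv2.imwrite('pics/w1b.png',cv2.convertScaleAbs(im[:,:,::-1],alpha=1.5))
E
```

```text
3.6 [0.514 0.104 0.241] [-3.141  0.606  2.134]
tally [([0.668, -0.128, 0.001], 0.85)]
shelf []
dish_small [([0.758, -0.05, -0.002], 0.79)]
reacher []
```

View pics/w1b.png

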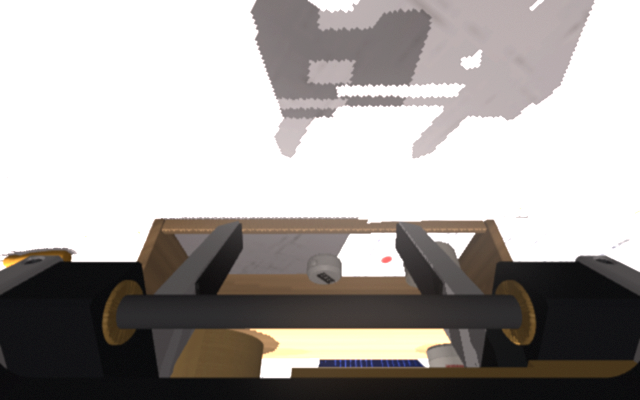

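```bash
python3 - <<'E'
from h import *
im=cv2.imread('pics/w1.png')[200:320,240:400][::-1,::-1]
cv2.imwrite('pics/w1c.png',cv2.convertScaleAbs(cv2.resize(im,None,fx=5,fy=5,interpolation=2),alpha=1.5))
c,s=np.cos(-1.004),np.sin(-1.004)
for l in [(-.065,.17,0),(-.065,-.17,0),(.055,.0,.0),(-.065,.156,.084),(-.065,-.156,.084)]:
    print(l,pix('wrist',[.6552+c*l[0]-s*l[1],-.1159+s*l[0]+c*l[1],l[2]]))
for z in(0,.022): print(pix('wrist',[[.668,-.130,z]]))
E
```

```text
(-0.065, 0.17, 0) [[492.37618516 215.00702763]]
(-0.065, -0.17, 0) [[145.9928186  215.38256054]]
(0.055, 0.0, 0.0) [[319.11770518 272.22254307]]
(-0.065, 0.156, 0.084) [[513.06918374 298.38671474]]
(-0.065, -0.156, 0.084) [[125.62938776 298.72099745]]
[[321.83906114 257.9530747 ]]
[[321.9767657  275.12972306]]
```

View pics/w1c.png

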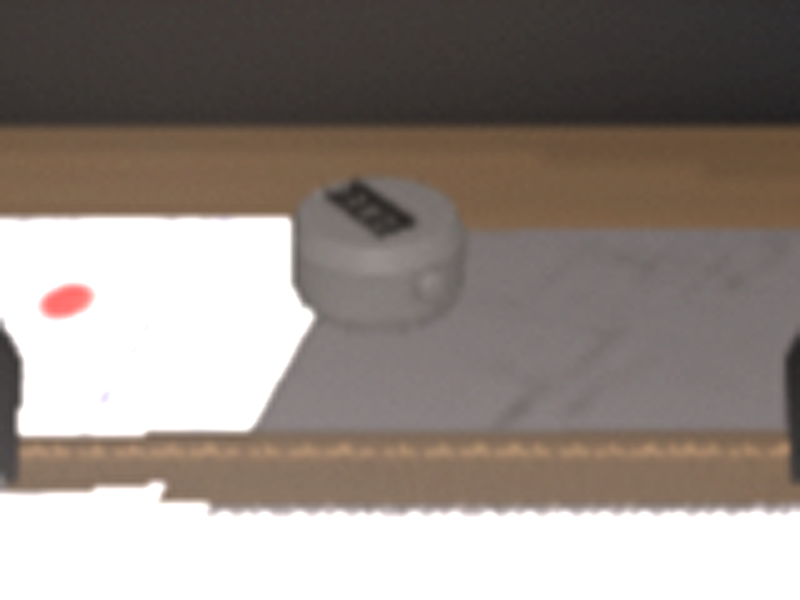

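```bash
python3 - <<'E'
from h import *
th=np.linspace(0,2*np.pi,73)
def ext(x,y,r=.0195):
    P=np.array([[x+r*np.cos(t),y+r*np.sin(t),z] for z in(0,.022) for t in th]); q=pix('wrist',P); q=np.c_[399-q[:,0],319-q[:,1]]*5
    return q[:73].min(0).round(),q[:73].max(0).round(),q[73:].min(0).round(),q[73:].max(0).round()
ax=np.array([.537,-.844])
for d in(0,.005,.01): print(d,ext(*(np.array([.668,-.13])+d*ax)))
m=robot.camera_model('wrist'); Rm=cv2.Rodrigues(np.array(m['rvec']))[0];print('wrist cam',-Rm.T@np.array(m['tvec']).reshape(3),Rm[2])
im=cv2.imread('pics/w1.png').astype(int)
for v in(218,221,224,227): print(v,im[v,140:175].sum(1)//3, im[v,480:512].sum(1)//3)
E
```

```text
0 (array([303., 266.]), array([468., 348.]), array([299., 182.]), array([471., 260.]))
0.005 (array([304., 256.]), array([467., 337.]), array([300., 172.]), array([470., 250.]))
0.01 (array([305., 246.]), array([467., 326.]), array([301., 163.]), array([469., 239.]))
wrist cam [0.48876116 0.14519156 0.18511708] [ 0.40526368 -0.63829091 -0.65448152]
218 [232 232 234 234 232 232 232 232 230 224 230 232 233 231 208 174 161 159
 154 151 141  99  99 126 113 111 114 144 151 126 105 103 111 104 113] [224 224 224 223 225 223 215 212 212 212 213 212 212 213 221 223 223 222
 222 222 222 222 222 221 222 222 222 221 222 222 221 217]
221 [203 203 205 204 203 203 204 203 204 203 204 204 193 142  80  53  50  50
  50  50  51  52  50  42  43  55  61  61  62  61  61  60  61  61  61] [ 80  79  94 119  89  69  63  62  62  61  60  59  59  63 116 197 223 224
 224 224 225 224 224 224 223 223 224 224 224 224 224 224]
224 [214 204 203 203 203 203 204 203 204 204 205 189 118  61  50  51  52  54
  55  57  57  54  46  51  59  62  62  62  62  62  61  62  63  63  63] [ 70  69  69  68  64  55  53  58  60  62  63  64  64  65  65  87 153 202
 213 214 215 217 217 219 220 220 221 221 222 222 223 223]
227 [233 231 226 211 204 203 203 204 204 201 174 109  62  54  57  59  60  61
  61  61  54  50  53  62  65  66  64  64  63  63  64  65  65  64  66] [ 74  73  72  73  73  70  61  55  59  64  67  68  68  69  70  68  70 113
 183 201 204 212 218 219 217 217 217 213 210 210 213 216]
```

```bash
python3 - <<'E'
from h import *
a=plan([.3915,.278,.30],rot(-44),8)
E
```

```text
T [[0.44, -0.03, -0.53], [0.48, -0.01, -0.49], [0.51, 0.0, -0.45], [0.55, 0.02, -0.41], [0.58, 0.04, -0.37], [0.6, 0.06, -0.33], [0.62, 0.08, -0.28], [0.64, 0.1, -0.23]] 
W [-0.09, 0.76, -0.29]
```

play_rows --translation '[[0.44,-0.03,-0.53],[0.48,-0.01,-0.49],[0.51,0.0,-0.45],[0.55,0.02,-0.41],[0.58,0.04,-0.37],[0.6,0.06,-0.33],[0.62,0.08,-0.28],[0.64,0.1,-0.23]]' --twist '[[-0.09,0.76,-0.29],[-0.09,0.76,-0.29],[-0.09,0.76,-0.29],[-0.09,0.76,-0.29],[-0.09,0.76,-0.29],[-0.09,0.76,-0.29],[-0.09,0.76,-0.29],[-0.09,0.76,-0.29]]' --gripper '[1,1,1,1,1,1,1,1]'

```text
time: 4.65
tool_pos: [0.3903, 0.2783, 0.3002]
ee_rot: [3.14, -0.006, 2.376]
wrist_force: [-0.5, 0.3, -0.5]
width: 0.094
finger_force: 0.0
```

play_rows --translation '[[0,0,0],[0,0,0]]' --twist '[[0,0,0],[0,0,0]]' --gripper '[1,1]'

```text
time: 4.85
tool_pos: [0.3911, 0.2774, 0.2996]
ee_rot: [3.141, -0.001, 2.375]
wrist_force: [0.3, -0.3, -0.6]
width: 0.0938
finger_force: 0.0
```

```bash
python3 - <<'E'
from h import *
o=robot.get_obs(); print(o['time'],np.round(o['tool_pos'],4),np.round(o['ee_rot'],3))
im=save('wrist','w2')
for n in('reacher','reacher_grip','reacher_jaw_left','reacher_jaw_right','reacher_throat'):
    print(n,[(np.round(d['centre'],3).tolist(),round(d['score'],2)) for d in robot.spot_point(n,'wrist')[:2]])
a=np.radians(-44);c,s=np.cos(a),np.sin(a)
im=cv2.convertScaleAbs(im[:,:,::-1],alpha=1.6)
for l in[(-.018,-.031,.05),(.018,-.031,.05),(-.018,.031,.05),(.018,.031,.05),(-.051,.017,.048),(-.051,-.017,.048),(.1,0,.045),(.169,0,.012)]:
    q=pix('wrist',[.3915+c*l[0]-s*l[1],.278+s*l[0]+c*l[1],l[2]])[0]; cv2.circle(im,(int(q[0]),int(q[1])),3,(0,0,255),1)
cv2.imwrite('pics/w2b.png',im)
E
```

```text
4.85 [0.3911 0.2774 0.2996] [ 3.141e+00 -1.000e-03  2.375e+00]
reacher [([0.395, 0.279, 0.005], 0.63)]
reacher_grip [([0.393, 0.277, 0.028], 0.88)]
reacher_jaw_left [([0.493, 0.195, 0.035], 0.71)]
reacher_jaw_right [([0.48, 0.176, 0.036], 0.55)]
reacher_throat [([0.511, 0.159, 0.008], 0.97)]
```

View pics/w2b.png

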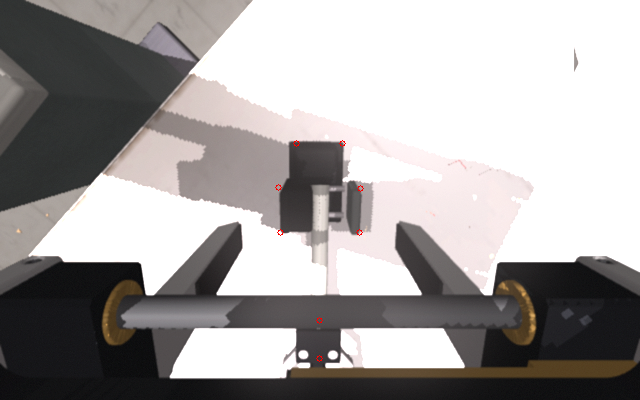

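play_rows --translation '[[0.03,0,0.5],[0,0,0.6],[0,0,0.6],[0,0,0.5],[0,0,0.05],[0,0,0]]' --twist '[[0,0,0],[0,0,0],[0,0,0],[0,0,0],[0,0,0],[0,0,0]]' --gripper '[1,1,1,1,0.6,0.4]'

```text
time: 5.75
tool_pos: [0.3904, 0.2778, 0.2088]
ee_rot: [-3.14, -0.003, 2.373]
wrist_force: [0.4, 0.3, -0.4]
width: 0.0814
finger_force: 0.0
```

play_rows --translation '[[0,0,0],[0,0,0],[0,0,0],[0,0,0],[0,0,0],[0,0,0]]' --twist '[[0,0,0],[0,0,0],[0,0,0],[0,0,0],[0,0,0],[0,0,0]]' --gripper '[0.34,0.3,0.27,0.234,0.234,0.234]'

```text
time: 6.35
tool_pos: [0.3903, 0.2777, 0.2106]
ee_rot: [-3.14, -0.002, 2.374]
wrist_force: [-3.1, -3.9, 6.9]
width: 0.0586
finger_force: 13.8
```

play_rows --translation '[[0,0,0],[0,0,0],[0,0,-0.1],[0,0,-0.2],[0,0,-0.25],[0,0,-0.2],[0,0,0],[0,0,0]]' --twist '[[0,0,0],[0,0,0],[0,0,0],[0,0,0],[0,0,0],[0,0,0],[0,0,0],[0,0,0]]' --gripper '[0.234,0.234,0.234,0.234,0.234,0.234,0.234,0.234]'

```text
time: 7.15
tool_pos: [0.3905, 0.2781, 0.2395]
ee_rot: [3.141, -0.003, 2.374]
wrist_force: [1.2, -0.2, -4.0]
width: 0.0581
finger_force: 11.5
```

```bash
python3 - <<'E'
from h import *
o=robot.get_obs(); print(o['time'],np.round(o['tool_pos'],4),np.round(o['ee_rot'],3),o['width'],o['finger_force'],o['wrist_force'],o['wrist_torque'])
for c in('top','scene','wrist'):
  im=robot.snapshot(c)
  for n in('reacher','reacher_grip','reacher_jaw_left','reacher_jaw_right','reacher_throat'):
    print(c,n,[(np.round(d['centre'],3).tolist(),round(d['score'],2)) for d in robot.spot_point(n,c)[:1]])
E
```

```text
7.15 [0.3905 0.2781 0.2395] [ 3.141e+00 -3.000e-03  2.374e+00] 0.05807358657227525 11.45487517118454 [ 1.16664505 -0.21827848 -3.97238771] [-0.00355292  0.04209283 -0.03511145]
top reacher [([0.394, 0.28, 0.029], 0.93)]
top reacher_grip [([0.395, 0.276, 0.052], 0.75)]
top reacher_jaw_left [([0.494, 0.197, 0.068], 0.66)]
top reacher_jaw_right [([0.472, 0.178, 0.067], 0.44)]
top reacher_throat [([0.517, 0.161, 0.042], 0.81)]
scene reacher [([0.392, 0.278, 0.029], 0.87)]
scene reacher_grip [([0.392, 0.279, 0.054], 0.83)]
scene reacher_jaw_left [([0.492, 0.193, 0.065], 0.8)]
scene reacher_jaw_right [([0.474, 0.178, 0.066], 0.57)]
scene reacher_throat [([0.512, 0.159, 0.039], 0.9)]
wrist reacher [([0.394, 0.28, 0.035], 0.86)]
wrist reacher_grip [([0.39, 0.278, 0.058], 0.86)]
wrist reacher_jaw_left []
wrist reacher_jaw_right []
wrist reacher_throat []
```

```bash
python3 - <<'E'
from h import *
a=plan([.4999,.132,.231],rot(-57.5),8)
E
```

```text
T [[-0.56, -0.09, 0.02], [-0.57, -0.07, 0.02], [-0.57, -0.06, 0.02], [-0.57, -0.04, 0.02], [-0.57, -0.02, 0.02], [-0.57, -0.01, 0.02], [-0.57, 0.01, 0.02], [-0.57, 0.03, 0.02]] 
W [-0.0, -0.0, 0.29]
```

play_rows --translation '[[-0.56,-0.09,0.02],[-0.57,-0.07,0.02],[-0.57,-0.06,0.02],[-0.57,-0.04,0.02],[-0.57,-0.02,0.02],[-0.57,-0.01,0.02],[-0.57,0.01,0.02],[-0.57,0.03,0.02]]' --twist '[[0,0,0.29],[0,0,0.29],[0,0,0.29],[0,0,0.29],[0,0,0.29],[0,0,0.29],[0,0,0.29],[0,0,0.29]]' --gripper '[0.234,0.234,0.234,0.234,0.234,0.234,0.234,0.234]'

```text
time: 8.85
tool_pos: [0.501, 0.1314, 0.2321]
ee_rot: [-3.141, -0.003, 2.141]
wrist_force: [0.6, 1.2, -1.7]
width: 0.0577
finger_force: 11.4
```

play_rows --translation '[[0,0,0],[0,0,0],[0,0,0]]' --twist '[[0,0,0],[0,0,0],[0,0,0]]' --gripper '[0.234,0.234,0.234]'

```text
time: 9.15
tool_pos: [0.5, 0.1328, 0.232]
ee_rot: [-3.14, -0.004, 2.143]
wrist_force: [-0.4, 0.2, -2.4]
width: 0.0583
finger_force: 11.4
```

```bash
python3 - <<'E'
from h import *
o=robot.get_obs(); p=o['tool_pos'];yaw=o['ee_rot'][2]-np.pi
print(o['time'],np.round(p,4),np.round(o['ee_rot'],3),np.degrees(yaw),o['width'],o['finger_force'])
e=np.array([np.cos(yaw),np.sin(yaw)]);f=np.array([-e[1],e[0]])
L={}
for k in range(3):
 for c in('top','scene'):
  im=robot.snapshot(c)
  for n in('reacher_grip','reacher_jaw_left','reacher_jaw_right','reacher_throat','tally'):
    for d in robot.spot_point(n,c)[:1]:
      q=np.array(d['centre']); r=q[:2]-p[:2]; L.setdefault((n,c),[]).append((round(1e3*(r@e),1),round(1e3*(r@f),1),round(1e3*q[2],1)))
for k,v in L.items(): print(k,v)
cv2.imwrite('pics/s2.png',cv2.convertScaleAbs(cv2.resize(robot.snapshot('scene')[110:260,215:415,::-1],None,fx=4,fy=4,interpolation=2),alpha=1.5))
E
```

```text
9.15 [0.5    0.1328 0.232 ] [-3.14  -0.004  2.143] -57.22569309934085 0.05829711839355797 11.445587128400803
('reacher_jaw_left', 'top') [(np.float64(131.6), np.float64(12.4), np.float64(58.2)), (np.float64(132.3), np.float64(14.1), np.float64(56.8)), (np.float64(132.6), np.float64(11.9), np.float64(62.0))]
('reacher_jaw_right', 'top') [(np.float64(128.2), np.float64(-15.6), np.float64(62.3)), (np.float64(130.1), np.float64(-15.3), np.float64(60.9)), (np.float64(128.2), np.float64(-11.7), np.float64(63.4))]
('reacher_throat', 'top') [(np.float64(168.9), np.float64(3.2), np.float64(36.0)), (np.float64(171.3), np.float64(3.4), np.float64(32.1)), (np.float64(169.3), np.float64(2.5), np.float64(34.3))]
('reacher_grip', 'scene') [(np.float64(2.7), np.float64(0.4), np.float64(46.4)), (np.float64(4.7), np.float64(1.5), np.float64(47.7)), (np.float64(1.9), np.float64(3.1), np.float64(46.1))]
('reacher_throat', 'scene') [(np.float64(168.1), np.float64(-0.8), np.float64(33.7)), (np.float64(170.0), np.float64(0.6), np.float64(33.7)), (np.float64(168.7), np.float64(3.9), np.float64(34.0))]
('tally', 'scene') [(np.float64(314.1), np.float64(-1.1), np.float64(-1.0)), (np.float64(316.4), np.float64(-2.3), np.float64(-4.3)), (np.float64(314.5), np.float64(-1.1), np.float64(-2.7))]
```

View pics/s2.png

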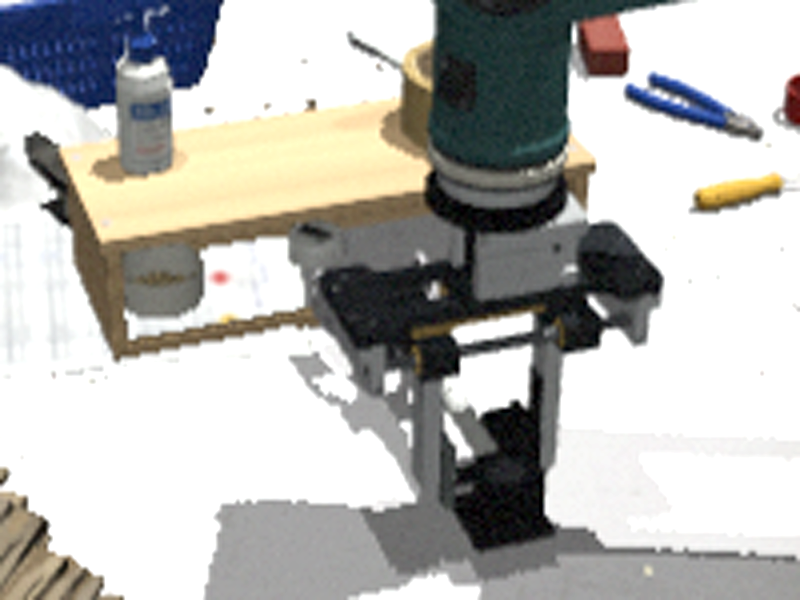

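play_rows --translation '[[-0.3,-0.06,0],[-0.4,0,0],[-0.4,0,0],[-0.4,0,0],[-0.4,0,0],[-0.3,0,0],[-0.1,0,0],[0,0,0]]' --twist '[[0,0,0],[0,0,0],[0,0,0],[0,0,0],[0,0,0],[0,0,0],[0,0,0],[0,0,0]]' --gripper '[0.234,0.234,0.234,0.234,0.234,0.234,0.234,0.234]'

```text
time: 11.8
tool_pos: [0.5485, 0.0529, 0.2317]
ee_rot: [-3.14, -0.003, 2.141]
wrist_force: [0.9, 0.4, -2.3]
width: 0.0584
finger_force: 11.4
```

play_rows --translation '[[0,0,0.1],[0,0,0.15],[0,0,0.15],[0,0,0.1],[0,0,0],[0,0,0]]' --twist '[[0,0,0],[0,0,0],[0,0,0],[0,0,0],[0,0,0],[0,0,0]]' --gripper '[0.234,0.234,0.234,0.234,0.234,0.234]'

```text
time: 12.4
tool_pos: [0.5481, 0.0537, 0.2118]
ee_rot: [-3.14, -0.003, 2.142]
wrist_force: [-0.3, -0.2, -3.2]
width: 0.058
finger_force: 11.4
```

```bash
cat > look.py <<'E'
from h import *
o=robot.get_obs(); p=o['tool_pos'];yaw=o['ee_rot'][2]-np.pi
print(o['time'],np.round(p,4),np.round(o['ee_rot'],3),np.degrees(yaw),o['width'],o['finger_force'],o['wrist_force'])
e=np.array([np.cos(yaw),np.sin(yaw)]);f=np.array([-e[1],e[0]])
L={}
for k in range(3):
 for c in('top','scene'):
  im=robot.snapshot(c)
  for n in('reacher_grip','reacher_throat','tally'):
    for d in robot.spot_point(n,c)[:1]:
      q=np.array(d['centre']); r=q[:2]-p[:2]; L.setdefault((n,c),[]).append([round(1e3*(r@e)),round(1e3*(r@f)),round(1e3*q[2]),round(d['score'],1)])
for k,v in L.items(): print(k,[list(map(float,x)) for x in v])
E
python3 look.py
```

```text
12.4 [0.5481 0.0537 0.2118] [-3.140e+00 -3.000e-03  2.142e+00] -57.258783429316686 0.05796199009334541 11.433239132165909 [-0.25260583 -0.24149518 -3.23981365]
('reacher_throat', 'top') [[168.0, 1.0, 12.0, 0.8], [169.0, 1.0, 14.0, 0.6], [168.0, 0.0, 13.0, 0.7]]
('tally', 'top') [[222.0, 116.0, 93.0, 0.3]]
('reacher_grip', 'scene') [[4.0, -1.0, 26.0, 0.8], [4.0, 0.0, 24.0, 0.8], [5.0, 2.0, 27.0, 0.6]]
('reacher_throat', 'scene') [[221.0, 120.0, 97.0, 0.8], [172.0, 2.0, 11.0, 0.9], [170.0, 1.0, 13.0, 0.9]]
```

play_rows --translation '[[-0.1,0,0],[-0.1,0,0],[-0.1,0,0],[-0.1,0,0],[-0.1,0,0],[-0.06,0,0],[-0.05,0,0],[-0.05,0,0]]' --twist '[[0,0,0],[0,0,0],[0,0,0],[0,0,0],[0,0,0],[0,0,0],[0,0,0],[0,0,0]]' --gripper '[0.234,0.234,0.234,0.234,0.234,0.234,0.234,0.234]'

```text
time: 14.4
tool_pos: [0.5625, 0.0313, 0.2118]
ee_rot: [-3.141, -0.003, 2.142]
wrist_force: [0.2, -0.3, -2.9]
width: 0.058
finger_force: 11.4
```

play_rows --translation '[[-0.05,0,0],[-0.05,0,0],[-0.05,0,0],[-0.05,0,0],[-0.04,0,0],[-0.02,0,0],[0,0,0],[0,0,0]]' --twist '[[0,0,0],[0,0,0],[0,0,0],[0,0,0],[0,0,0],[0,0,0],[0,0,0],[0,0,0]]' --gripper '[0.234,0.234,0.234,0.234,0.234,0.234,0.234,0.234]'

```text
time: 15.2
tool_pos: [0.5681, 0.0226, 0.2118]
ee_rot: [-3.141, -0.003, 2.142]
wrist_force: [-0.2, -0.2, -2.6]
width: 0.0583
finger_force: 11.5
```

```bash
python3 look.py; python3 - <<'E'
from h import *
a=robot.snapshot('scene')[130:230,250:380,::-1]
cv2.imwrite('pics/s3.png',cv2.convertScaleAbs(cv2.resize(a,None,fx=6,fy=6,interpolation=2),alpha=1.6))
E
```

```text
15.2 [0.5681 0.0226 0.2118] [-3.141e+00 -3.000e-03  2.142e+00] -57.27455649764068 0.05834786617828079 11.45008385181427 [-0.18035538 -0.16081958 -2.64758844]
('reacher_grip', 'top') [[2.0, 0.0, 27.0, 0.4], [3.0, 1.0, 26.0, 0.4], [4.0, -1.0, 28.0, 0.5]]
('reacher_grip', 'scene') [[3.0, 1.0, 24.0, 0.8], [4.0, 1.0, 28.0, 0.8], [7.0, 3.0, 27.0, 0.7]]
('reacher_throat', 'scene') [[171.0, 1.0, 14.0, 0.6], [169.0, 1.0, 11.0, 0.8], [171.0, 2.0, 16.0, 0.8]]
('reacher_throat', 'top') [[3.0, 3.0, -2.0, 0.4]]
('tally', 'top') [[186.0, 115.0, 95.0, 0.5]]
```

View pics/s3.png

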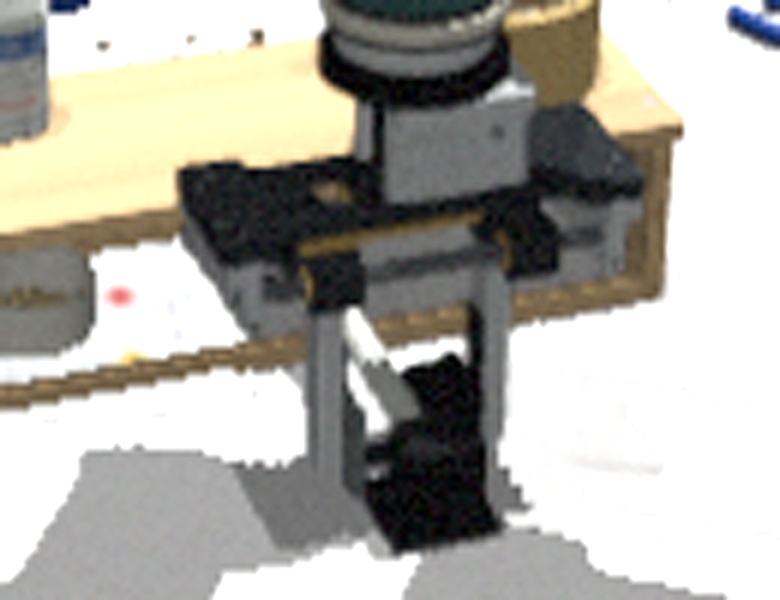

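play_rows --translation '[[-0.04,0,0],[-0.035,-0.01,0],[0,-0.013,0],[0,-0.013,0],[0,-0.013,0],[0,-0.013,0],[0,-0.013,0],[0,-0.013,0]]' --twist '[[0,0,0],[0,0,0],[0,0,0],[0,0,0],[0,0,0],[0,0,0],[0,0,0],[0,0,0]]' --gripper '[0.234,0.21,0.19,0.17,0.15,0.13,0.11,0.1]'

```text
time: 17.25
tool_pos: [0.5667, 0.0183, 0.2119]
ee_rot: [-3.141, -0.003, 2.142]
wrist_force: [-0.4, -0.5, -2.8]
width: 0.052
finger_force: 13.9
```

play_rows --translation '[[0,-0.013,0],[0,-0.01,0],[0,0,0],[0,0,0]]' --twist '[[0,0,0],[0,0,0],[0,0,0],[0,0,0]]' --gripper '[0.085,0.07,0.07,0.07]'

```text
time: 17.65
tool_pos: [0.5659, 0.0177, 0.2118]
ee_rot: [-3.141, -0.003, 2.142]
wrist_force: [-0.1, 0.1, -3.2]
width: 0.0506
finger_force: 14.5
```

play_rows --translation '[[0,-0.006,0],[0,-0.006,0],[0,0,0],[0,0,0]]' --twist '[[0,0,0],[0,0,0],[0,0,0],[0,0,0]]' --gripper '[0.06,0.05,0.05,0.05]'

```text
time: 18.05
tool_pos: [0.5655, 0.0174, 0.2118]
ee_rot: [-3.141, -0.003, 2.142]
wrist_force: [0.1, 0.4, -3.6]
width: 0.0498
finger_force: 14.9
```

play_rows --translation '[[0,-0.006,0],[0,0,0],[0,0,0]]' --twist '[[0,0,0],[0,0,0],[0,0,0]]' --gripper '[0.04,0.04,0.04]'

```text
time: 18.35
tool_pos: [0.5653, 0.0173, 0.2118]
ee_rot: [-3.141, -0.003, 2.142]
wrist_force: [0.4, 0.6, -3.0]
width: 0.0489
finger_force: 15.1
```

play_rows --translation '[[0,-0.006,0],[0,0,0],[0,0,0]]' --twist '[[0,0,0],[0,0,0],[0,0,0]]' --gripper '[0.03,0.03,0.03]'

```text
time: 18.65
tool_pos: [0.5651, 0.0172, 0.2118]
ee_rot: [-3.141, -0.003, 2.142]
wrist_force: [1.0, 0.8, -2.2]
width: 0.0485
finger_force: 15.3
```

play_rows --translation '[[0,-0.003,0],[0,0,0],[0,0,0]]' --twist '[[0,0,0],[0,0,0],[0,0,0]]' --gripper '[0.024,0.024,0.024]'

```text
time: 18.95
tool_pos: [0.565, 0.0171, 0.2118]
ee_rot: [-3.141, -0.003, 2.142]
wrist_force: [0.5, -0.2, -2.6]
width: 0.0487
finger_force: 15.7
```

play_rows --translation '[[0,-0.003,0],[0,0,0],[0,0,0]]' --twist '[[0,0,0],[0,0,0],[0,0,0]]' --gripper '[0.018,0.018,0.018]'

```text
time: 19.25
tool_pos: [0.5649, 0.0171, 0.2118]
ee_rot: [-3.141, -0.003, 2.142]
wrist_force: [0.4, -0.3, -2.2]
width: 0.0483
finger_force: 16.8
```

play_rows --translation '[[0,-0.003,0],[0,0,0],[0,0,0]]' --twist '[[0,0,0],[0,0,0],[0,0,0]]' --gripper '[0.012,0.012,0.012]'

```text
time: 19.55
tool_pos: [0.5648, 0.017, 0.2118]
ee_rot: [-3.141, -0.003, 2.142]
wrist_force: [0.7, -0.5, -2.1]
width: 0.0481
finger_force: 18.3
```

play_rows --translation '[[0,-0.003,0],[0,0,0],[0,0,0]]' --twist '[[0,0,0],[0,0,0],[0,0,0]]' --gripper '[0.006,0.006,0.006]'

```text
time: 19.85
tool_pos: [0.5647, 0.0169, 0.2118]
ee_rot: [-3.141, -0.003, 2.142]
wrist_force: [0.9, 0.7, -3.2]
width: 0.0481
finger_force: 19.9
```

play_rows --translation '[[0,-0.003,0],[0,0,0],[0,0,0]]' --twist '[[0,0,0],[0,0,0],[0,0,0]]' --gripper '[0.002,0.002,0.002]'

```text
time: 20.15
tool_pos: [0.5646, 0.0168, 0.2118]
ee_rot: [-3.141, -0.003, 2.142]
wrist_force: [0.6, 0.3, -2.7]
width: 0.0476
finger_force: 21.1
```

play_rows --translation '[[0,0,-0.06],[0,0,-0.1],[0,0,-0.12],[0,0,-0.12],[0,0,-0.12],[0,0,-0.1],[0,0,0],[0,0,0]]' --twist '[[0,0,0],[0,0,0],[0,0,0],[0,0,0],[0,0,0],[0,0,0],[0,0,0],[0,0,0]]' --gripper '[0.002,0.002,0.002,0.002,0.002,0.002,0.002,0.002]'

```text
time: 20.95
tool_pos: [0.5647, 0.0168, 0.2367]
ee_rot: [-3.141, -0.003, 2.142]
wrist_force: [-0.5, 0.0, -3.6]
width: 0.0478
finger_force: 21.2
```

```bash
python3 - <<'E'
from h import *
o=robot.get_obs(); p=o['tool_pos'];print(o['time'],p,o['wrist_torque'],o['wrist_force'],o['finger_force'])
for c in('scene','top'):
  robot.snapshot(c)
  for n in('reacher_grip','reacher_throat','tally','reacher_jaw_left'):
    print(c,n,[(np.round(d['centre']-p,3)+[0,0,p[2]],round(d['score'],2)) for d in robot.spot_point(n,c)[:1]])
E
```

```text
20.95 [0.56467162 0.01683867 0.23674347] [0.06089643 0.09059789 0.00937321] [-4.66514744e-01  1.77367943e-03 -3.62014843e+00] 21.1940735578537
scene reacher_grip [(array([0.008     , 0.002     , 0.05374347]), 0.74)]
scene reacher_throat [(array([ 0.099     , -0.14      ,  0.03774347]), 0.72)]
scene tally [(array([0.007     , 0.001     , 0.03074347]), 0.68)]
scene reacher_jaw_left []
top reacher_grip [(array([0.007     , 0.001     , 0.05074347]), 0.6)]
top reacher_throat []
top tally []
top reacher_jaw_left [(array([ 0.203     , -0.087     ,  0.09174347]), 0.22)]
```

play_rows --translation '[[0.1,0,0],[0.2,0,0],[0.3,0,0],[0.4,0,0],[0.4,0,0],[0.4,0,0],[0.4,0,0],[0.4,0,0]]' --twist '[[0,0,0],[0,0,0],[0,0,0],[0,0,0],[0,0,0],[0,0,0],[0,0,0],[0,0,0]]' --gripper '[0.002,0.002,0.002,0.002,0.002,0.002,0.002,0.002]'

```text
time: 22.25
tool_pos: [0.5075, 0.1057, 0.237]
ee_rot: [-3.141, -0.003, 2.143]
wrist_force: [0.5, 0.1, -3.8]
width: 0.0474
finger_force: 21.2
```

play_rows --translation '[[0.5,0,0],[0.6,0,0],[0.6,0,0],[0.6,0,0],[0.5,0,0],[0.3,0,0],[0.15,0,0],[0,0,0]]' --twist '[[0,0,0],[0,0,0],[0,0,0],[0,0,0],[0,0,0],[0,0,0],[0,0,0],[0,0,0]]' --gripper '[0.002,0.002,0.002,0.002,0.002,0.002,0.002,0.002]'

```text
time: 23.05
tool_pos: [0.4379, 0.2142, 0.2373]
ee_rot: [-3.141, -0.003, 2.143]
wrist_force: [-1.0, -0.4, -4.2]
width: 0.0476
finger_force: 21.2
```

```bash
python3 look.py; python3 - <<'E'
from h import *
a=robot.snapshot('scene')[130:280,215:415,::-1]
cv2.imwrite('pics/s4.png',cv2.convertScaleAbs(cv2.resize(a,None,fx=4,fy=4,interpolation=2),alpha=1.4))
E
```

```text
23.05 [0.4379 0.2142 0.2373] [-3.141e+00 -3.000e-03  2.143e+00] -57.20777309484707 0.047640997514906025 21.16573691368103 [-0.98124689 -0.43954617 -4.17692691]
('reacher_grip', 'top') [[2.0, 7.0, 51.0, 1.0], [4.0, 4.0, 53.0, 0.6], [4.0, 5.0, 52.0, 0.8]]
('reacher_throat', 'top') [[169.0, 8.0, 41.0, 0.6], [170.0, 5.0, 40.0, 0.7], [170.0, 7.0, 37.0, 0.6]]
('tally', 'top') [[192.0, 4.0, 27.0, 0.8], [192.0, 4.0, 28.0, 0.6], [194.0, 4.0, 25.0, 0.7]]
('reacher_grip', 'scene') [[4.0, 8.0, 50.0, 0.6], [4.0, 8.0, 51.0, 0.6], [6.0, 5.0, 54.0, 0.9]]
('reacher_throat', 'scene') [[171.0, 6.0, 37.0, 0.9], [171.0, 6.0, 40.0, 0.9], [171.0, 3.0, 39.0, 0.7]]
```

View pics/s4.png

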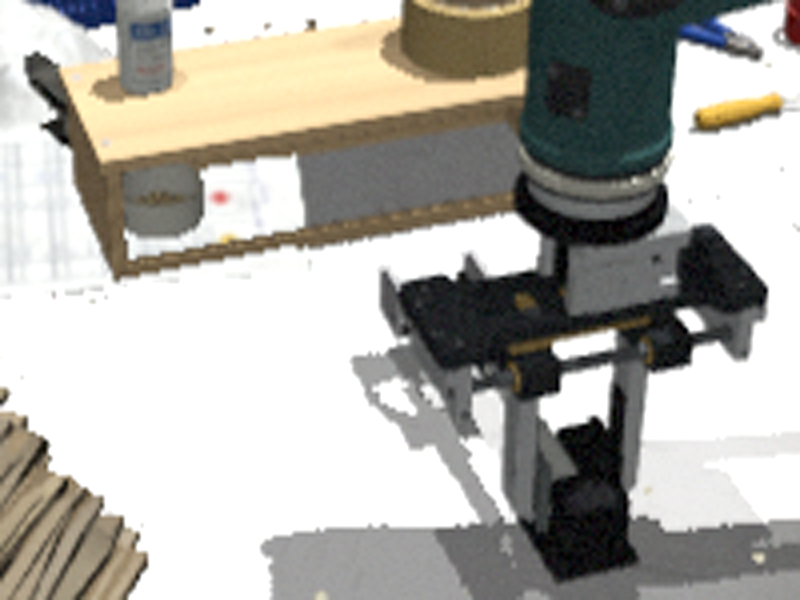

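play_rows --translation '[[0,0,0.1],[0,0,0.15],[0,0,0.15],[0,0,0.1],[0,0,0.07],[0,0,0.05],[0,0,0.015],[0,0,0]]' --twist '[[0,0,0],[0,0,0],[0,0,0],[0,0,0],[0,0,0],[0,0,0],[0,0,0],[0,0,0]]' --gripper '[0.002,0.002,0.002,0.002,0.002,0.002,0.002,0.002]'

```text
time: 25.1
tool_pos: [0.4382, 0.2138, 0.212]
ee_rot: [-3.141, -0.003, 2.142]
wrist_force: [0.4, -0.1, -2.8]
width: 0.0477
finger_force: 21.3
```

play_rows --translation '[[0,0,0.01],[0,0,0]]' --twist '[[0,0,0],[0,0,0]]' --gripper '[0.002,0.002]'

```text
time: 25.3
tool_pos: [0.4382, 0.2137, 0.2117]
ee_rot: [-3.141, -0.003, 2.142]
wrist_force: [-0.7, 0.1, -2.8]
width: 0.0476
finger_force: 21.3
```

play_rows --translation '[[0,0,0],[0,0,0],[0,0.006,0],[0,0.012,0],[0,0.012,0],[0,0.013,0],[0,0.013,0],[0,0.013,0]]' --twist '[[0,0,0],[0,0,0],[0,0,0],[0,0,0],[0,0,0],[0,0,0],[0,0,0],[0,0,0]]' --gripper '[0.002,0.002,0.012,0.03,0.05,0.07,0.09,0.11]'

```text
time: 26.1
tool_pos: [0.4405, 0.2153, 0.2115]
ee_rot: [-3.141, -0.003, 2.142]
wrist_force: [0.2, -0.8, -2.7]
width: 0.0526
finger_force: 13.8
```

play_rows --translation '[[0,0.013,0],[0,0.013,0],[0,0.013,0],[0,0.013,0],[0,0.013,0],[0,0.013,0],[0,0.006,0],[0,0,0]]' --twist '[[0,0,0],[0,0,0],[0,0,0],[0,0,0],[0,0,0],[0,0,0],[0,0,0],[0,0,0]]' --gripper '[0.13,0.15,0.17,0.19,0.21,0.23,0.24,0.24]'

```text
time: 26.9
tool_pos: [0.4433, 0.2171, 0.2114]
ee_rot: [-3.141, -0.003, 2.142]
wrist_force: [0.5, -0.6, -2.5]
width: 0.0588
finger_force: 11.3
```

play_rows --translation '[[0.05,0,0],[0.1,0,0],[0.2,0,0],[0.3,0,0],[0.4,0,0],[0.4,0,0],[0.4,0,0],[0.2,0,0]]' --twist '[[0,0,0],[0,0,0],[0,0,0],[0,0,0],[0,0,0],[0,0,0],[0,0,0],[0,0,0]]' --gripper '[0.24,0.24,0.24,0.24,0.24,0.24,0.24,0.24]'

```text
time: 27.7
tool_pos: [0.3977, 0.2875, 0.2117]
ee_rot: [-3.141, -0.004, 2.144]
wrist_force: [-0.6, 0.0, -1.3]
width: 0.0589
finger_force: 11.3
```

```bash
python3 look.py
```

```text
27.7 [0.3977 0.2875 0.2117] [-3.141 -0.004  2.144] -57.17121463720726 0.05894984378120368 11.32536068558693 [-0.60468461  0.03208416 -1.33117753]
('reacher_grip', 'top') [[0.0, 1.0, 29.0, 0.8], [136.0, -16.0, 41.0, 0.2], [3.0, 1.0, 23.0, 0.9]]
('reacher_throat', 'top') [[169.0, 2.0, 16.0, 1.0], [171.0, 0.0, 14.0, 0.8], [172.0, 3.0, 18.0, 0.7]]
('tally', 'top') [[278.0, -3.0, 0.0, 0.6], [276.0, -5.0, 2.0, 0.7], [276.0, -5.0, 0.0, 0.5]]
('reacher_grip', 'scene') [[5.0, 1.0, 27.0, 0.8], [4.0, 0.0, 27.0, 0.8], [5.0, 6.0, 27.0, 0.9]]
('reacher_throat', 'scene') [[170.0, 0.0, 12.0, 0.7], [173.0, 0.0, 12.0, 0.6], [171.0, 0.0, 13.0, 0.8]]
('tally', 'scene') [[277.0, -4.0, -3.0, 0.7], [274.0, -6.0, -2.0, 0.5], [274.0, -4.0, -1.0, 0.8]]
```

play_rows --translation '[[0,0,0.012],[0,0,0.012],[0,0,0]]' --twist '[[0,0,0],[0,0,0],[0,0,0]]' --gripper '[0.24,0.24,0.24]'

```text
time: 29.2
tool_pos: [0.3989, 0.286, 0.2106]
ee_rot: [-3.14, -0.003, 2.142]
wrist_force: [-0.6, 0.7, -2.4]
width: 0.0585
finger_force: 11.3
```

play_rows --translation '[[0,0,0.008],[0,0,0],[0,0,0]]' --twist '[[0,0,0],[0,0,0],[0,0,0]]' --gripper '[0.24,0.24,0.24]'

```text
time: 29.5
tool_pos: [0.3989, 0.286, 0.2106]
ee_rot: [-3.141, -0.003, 2.142]
wrist_force: [-1.1, 0.0, -0.2]
width: 0.0586
finger_force: 11.7
```

Bench contact. Release gently and rise straight up.

play_rows --translation '[[0,0,0],[0,0,0],[0,0,0],[0,0,0],[0,0,0],[0,0,0],[0,0,0],[0,0,0]]' --twist '[[0,0,0],[0,0,0],[0,0,0],[0,0,0],[0,0,0],[0,0,0],[0,0,0],[0,0,0]]' --gripper '[0.26,0.28,0.3,0.33,0.45,0.65,0.85,0.85]'

```text
time: 30.3
tool_pos: [0.399, 0.286, 0.2106]
ee_rot: [-3.141, -0.003, 2.142]
wrist_force: [0.0, -0.4, -0.0]
width: 0.0865
finger_force: 0.0
```

play_rows --translation '[[0,0,0],[0,0,-0.2],[0,0,-0.4],[0,0,-0.7],[0,0,-0.8],[0,0,-0.8],[0,0,-0.5],[0,0,0]]' --twist '[[0,0,0],[0,0,0],[0,0,0],[0,0,0],[0,0,0],[0,0,0],[0,0,0],[0,0,0]]' --gripper '[0.85,0.85,0.85,0.85,0.85,0.85,0.85,0.85]'

```text
time: 31.1
tool_pos: [0.3999, 0.2861, 0.3509]
ee_rot: [3.134, -0.002, 2.142]
wrist_force: [0.6, -0.3, 0.4]
width: 0.0867
finger_force: 0.0
```

```bash
python3 look.py; python3 - <<'E'
from h import *
a=robot.snapshot('scene')[110:310,200:440,::-1]; b=robot.snapshot('top')[80:300,180:460,::-1]
a=cv2.resize(a,(400,333));b=cv2.resize(b,(400,314)); c=np.zeros((333,800,3),np.uint8); c[:,:400]=a; c[:314,400:]=b
cv2.imwrite('pics/f.png',cv2.convertScaleAbs(c,alpha=1.4))
E
```

```text
31.1 [0.3999 0.2861 0.3509] [ 3.134e+00 -2.000e-03  2.142e+00] -57.27408370046632 0.08666407687687505 0.0 [ 0.55537023 -0.27528772  0.41608948]
('reacher_grip', 'top') [[2.0, -2.0, 24.0, 0.7], [4.0, -3.0, 25.0, 0.8], [4.0, -1.0, 25.0, 0.9]]
('reacher_throat', 'top') [[169.0, -3.0, 12.0, 0.6], [172.0, 0.0, 12.0, 0.9], [167.0, 0.0, 12.0, 0.7]]
('tally', 'top') [[273.0, -3.0, 1.0, 0.6], [273.0, -2.0, -2.0, 0.6], [272.0, -4.0, 0.0, 0.5]]
('reacher_grip', 'scene') [[2.0, 1.0, 22.0, 0.9], [0.0, -2.0, 25.0, 0.8], [4.0, 0.0, 24.0, 0.9]]
('reacher_throat', 'scene') [[168.0, -1.0, 11.0, 0.9], [170.0, -2.0, 12.0, 0.6], [171.0, -1.0, 13.0, 0.8]]
('tally', 'scene') [[272.0, -3.0, -2.0, 0.7], [276.0, -6.0, -2.0, 0.5], [272.0, -3.0, -2.0, 0.6]]
```

View pics/f.png

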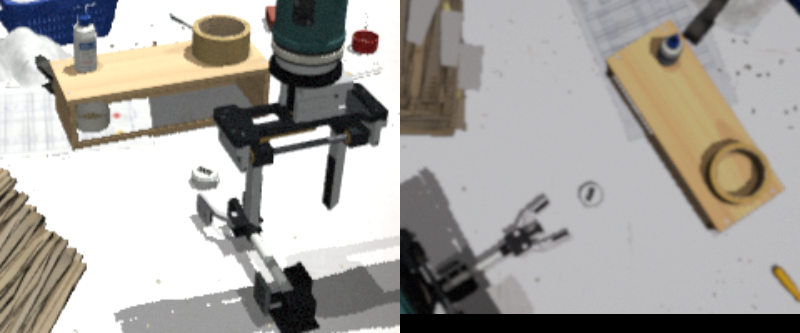

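The picture shows the counter upright in front of the shelf at about (205,175) left and (590,193) right. The reacher lies flat with its jaws clear, and nothing else has moved.

```bash
python3 -c "
from bench import robot
print(robot.close_job())"
```

```text
the job is handed in; nothing more can be done
None
```

The job is handed in: the counter stands upright on the bench about 120 mm in front of the shelf, the reacher lies flat with its jaws clear of it, and the shelf, dish, bottle and tape look undisturbed in the last picture (about 33 s of the 56 s used). The grip on the counter was about 4.5 N per pad by my estimate, under the 8 N dent limit. I could not see the throat stop touch it under the shelf, so I advanced about 8 mm past the estimated contact point.

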